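# Clamp a spectrometer liquid cell with a lever bolt

### The job

The steel liquid cell stands in its seat under the bridge of the clamp stand. Screw the bolt down clockwise, using its open lever as a crank, until it is snug on the cell - firm, but not hard, as the cell has crystal windows - then fold the lever over to the other side and down flat until it is fully closed. Leave the two vials and the rubber ring on the stand where they are, and the cell in its seat.

Things in the scene. Friction and masses are not known exactly. Their poses are not given: they have to be found in the camera images.
- clamp: Fixed aluminium clamp stand: base plate 150 x 170 x 15 mm, two posts 120 mm apart along its y axis carrying a bridge bar (36 x 150 mm, underside 85 mm, top 105 mm above the table). Origin: centre of the base's underside, on the bolt's upright axis; z up. The stand turns about z from start to start.
- cell: Loose steel block 50 x 50 x 26 mm, 0.3 kg, in a seat under the bridge (four low walls, 1.5 mm play a side). Origin: centre of its underside. The bolt's sprung foot (28 mm wide) starts 1.2 to 7.2 mm above it: 0.9 to 5.7 rad until it touches. The foot's stem is set differently each time: only feel tells. From touch the clamping force grows by 40 to 55 N per rad.
- bolt: Steel bolt upright in the middle of the bridge, round head 32 mm across. Origin: on its axis at the lever's pivot, 29 to 30 mm above the bridge's top at the start; z up; the open lever leans to its -x, the closed one lies along its +x. Right-hand thread, 8 mm per turn: clockwise seen from above lowers it. It turns freely at 0.04 N m (below 1 N on the lever) and stays where it is left.
- lever (a joint): Flip lever hinged on the bolt's head: 0 = open, leaning out 40 degrees from upright towards the bolt's -x (the crank position); 0.70 = upright; 2.27 = fully closed, lying flat towards the bolt's +x against a stop. Stiff hinge of 0.3 N m: it stays at any angle and takes about 5 N at 60 mm from the pivot to fold; its end rises first, so a pusher must rise with it. Starts at 0 to 0.1.
- lever_tip (a point): Middle of the lever's free end, 85 mm from the pivot (open: 55 mm out from the bolt's axis, 65 mm above the pivot). Flat aluminium bar 10 mm thick, 18 mm wide (along the bolt's y), from 9 to 85 mm from the pivot. Turning the bolt, it resists below 1 N until the foot touches, then more and more: snug is about 6 N (4 to 7) felt here while turning, 0.3 N m; past 10 N the windows break.
- vial_a: Clear glass vial, 22 mm across, 45 mm tall, standing on the stand's base plate. Origin: centre of its underside.
- vial_b: Amber glass vial, 22 mm across, 45 mm tall, standing on the stand's base plate. Origin: centre of its underside.
- gasket: Rubber ring, 28 mm across and 5 mm high, lying on the stand's base plate. Origin: centre of its underside.
Mind the look-alikes: they are no part of the job. Of the things that look like the clamp, the larger one is meant. What is shaped like the cell but orange is not meant.

How it is judged:
By the outcome, as a careful person would: the job done as asked, in the order asked, and still so for the second after the job is handed in, with the robot touching nothing.
It also fails if it takes over 67 s, if anything falls off the work surface, if the arm or the gripper's body presses on something with over 40 N, if the wrist force passes 120 N, or if a joint passes its speed limit or range.

### The arm

A 7-joint arm with a two-finger parallel gripper is mounted at the origin on the work surface. World frame = base frame: x ahead of the robot, y to its left, z up, the work surface at z = 0. Lengths are in m, angles in rad, forces in N, time in s.
With the tool pointing down it reaches from about 0.35 to 0.9 m from the base axis. Payload 7.2 kg.
Tool frame: the origin (TCP) lies midway between the tips of the shut fingers; the grasp point (between the pads) lies 19 mm behind it; z points along the fingers, y is the line along which they close (so a half turn about z gives the same grasp; the last joint's range is limited). The gripper opens to 88 mm and grips with 3 to 60 N. Pads are 20 mm wide; open, the fingers measure 115 mm over their backs; the gripper's body (75 mm by 178 mm) begins 61 mm behind the grasp point.
Start: joints at [-1.327, 0.411, -0.013, 1.596, 0.006, 1.134, -0.082], TCP at [0.192, 0.595, 0.2] pointing down, gripper open.
Joint ranges: [-2.95, 2.95], [-0.29, 1.99], [-1.47, 1.44], [0.14, 2.54], [-1.03, 4.17], [0.13, 1.85], [-2.86, 2.86]. Speed limits (rad/s): [2.39, 2.39, 3.01, 3.01, 3.14, 3.14, 3.14].

### API

Orientations are given as a unit quaternion [x, y, z, w].
In Python, from cell import status, imaging, manip gives the robot as it stands.
- The arm moves only by the tool play_rows, never from a script. Its argument "rows" is a list of rows, each a list of 7 numbers: the opening, from 0 (shut) to 1 (fully open), then the shift along the world's x, y, z scaled (see below), then the turn, a rotation vector about the world's x, y, z scaled (see below). In form: [[claw, dx, dy, dz, rx, ry, rz], ...]. A call has 1 to 20 rows; each row shifts and turns the commanded pose from where the row before left it; what a row does not reach is not made up. The controller multiplies each number of a shift by 50 mm and each number of a turn by 30 degrees. A row lasts 1/10 s, in which the tool goes at most 50 mm and 8.59 degrees, less where a joint would pass 70% of its speed; a pose out of reach is approached as far as the arm can. A call with a number of a shift or a turn outside -1 to 1 is refused whole. A call with a gripper value outside its range is refused whole. The fingers move at their own pace and stop on an object; "grip_force" is the grip in N (left out, the last holds). Time passes only in rows, so rows that do not move let the fingers close. It gives the time, the measured TCP pose, the force, the opening and the grip force at its end, in the units of the state.
- status.state(): the state, without advancing time (a new reading comes with each control period).
- imaging.capture(name): name is "scene" or "top"; returns (picture, depth): 384x512x3 uint8, red, green, blue; 384x512 float32, m along the optical axis (not along the pixel's ray), 0 where there is no reading.
- imaging.calibration(name): a dict with "fov_y" (degrees; the focal length in pixels is half the picture's height over the tangent of half this angle, whatever the lens; pixels are square), "cx", "cy" (the principal point, pixels), "k1" (the pictures are not rectified: a ray, as slopes to the right and down, at radius r is drawn at 1 + k1 r^2 times it, then the intrinsics apply), "R" (3x3) and "t" (3): a world point X has camera coordinates R X + t. Camera axes: x right, y down, z forward; pixel columns grow to the right and rows downward; lengths in m; the calibration is good to about 2 mm. A picture is of the moment at which its call begins. calibration takes no time and is no camera call.
- manip.sign_off(): hands the job in; it is judged then, once.
The state is a dict: "time": time; "joints": joint angles; "joint_vel": joint speeds; "tau": joint torques, N m; "position": TCP position; "ee_rot": TCP orientation; "wrist_force": force on the tool from outside, world axes, zero at the start; "ft_torque": the same for the moment, N m; "gripper_width": finger opening in m; "gripper_force": force on a finger pad.
Only numpy, scipy, OpenCV 4.12 (cv2) and the standard library are available. Lean on these libraries where they do the work, as an engineer would, in place of code of your own. Each camera call takes 0.05 s, during which the arm holds its last target. There are 200 camera calls.

## Working session

There is one attempt and no reset: what is moved stays moved. The work goes in short steps, Python scripts to look and compute and a tool call to move; the robot and the scene stay as the last step left them, time stands still between calls to the robot, and variables do not carry over. Pictures are saved under pics/ and viewed, at most 10 in all, crops included, and the job is handed in when it is done.

Besides the shell and the picture viewer there is one more tool, called after "Emit:" as name(argument=value, ...), one argument or row to a line, values as JSON. play_rows: Moves the arm, as the interface text tells. Its arguments: {"type":"object","properties":{"rows":{"type":"array","items":{"type":"array","items":{"type":"number","minimum":-1,"maximum":1}}},"grip_force":{"type":"number"}},"required":["rows"]}

```bash
mkdir -p pics
cat > h.py <<'E'
import numpy as np, cv2
from cell import status, imaging, manip
def cap(n):
    p,d=imaging.capture(n); c=imaging.calibration(n); return p,d,c
def world(c,d,u,v):
    f=d.shape[0]/2/np.tan(np.radians(c['fov_y'])/2)
    K=np.array([[f,0,c['cx']],[0,f,c['cy']],[0,0,1.]])
    uv=np.stack([np.ravel(u),np.ravel(v)],1).astype(float).reshape(-1,1,2)
    s=cv2.undistortPoints(uv,K,np.array([c['k1'],0,0,0.])).reshape(-1,2)
    z=d[np.ravel(v).astype(int),np.ravel(u).astype(int)]
    P=np.c_[s*z[:,None],z]
    return (P-np.array(c['t']))@np.array(c['R'])
def save(n,p): cv2.imwrite('pics/'+n,p[...,::-1])
E
python3 - <<'E'
from h import *
a,_,_=cap('scene');b,d,c=cap('top')
save('s0.png',a);save('t0.png',b)
s=status.state();print(s['time'],s['position'],s['ee_rot'],s['wrist_force'])
for n in('scene','top'):
  c=imaging.calibration(n);print(n,c['fov_y'],-np.array(c['R']).T@np.array(c['t']),np.array(c['R'])[2])
E
```

```text
0.1 [0.19161902 0.59440689 0.19931126] [ 1.55238292e-01  9.87876804e-01 -7.00444107e-04 -5.43909949e-05] [0.10978282 0.10050082 0.60312666]
scene 43.90137729341264 [0.90386153 0.63586817 0.67843547] [-0.42595228 -0.68097302 -0.59568482]
top 49.877843348411275 [0.463794   0.0526599  0.77188262] [ 0.12212868 -0.06249053 -0.99054506]
```

View pics/s0.png

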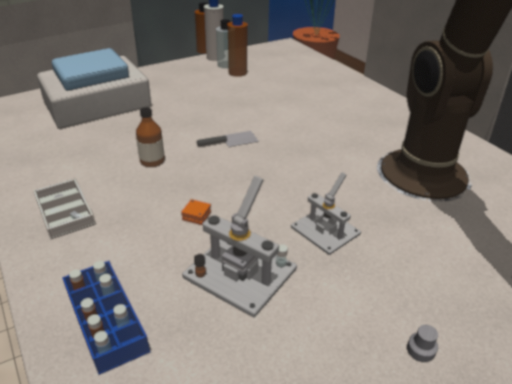

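View pics/t0.png

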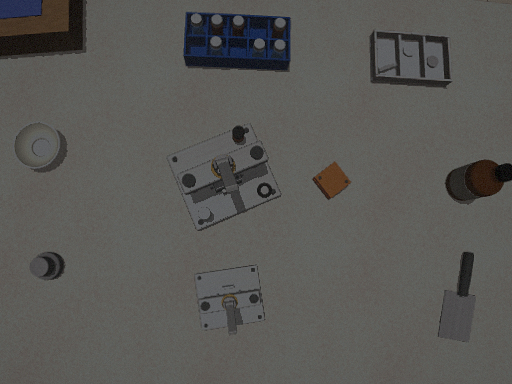

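Two clamps: the larger at scene (240,255) / top (223,175), and the smaller at scene (327,220) / top (230,298). The larger one fits the description, with its cell, vials and ring. The orange block at top (331,180) is not meant. Next I'll confirm with a crop and measure.

Run:
```python
from h import *
a,da,ca=cap('scene');b,d,c=cap('top')
x=cv2.resize(b[115:240,155:295],None,fx=4,fy=4,interpolation=cv2.INTER_CUBIC);x=cv2.convertScaleAbs(x,alpha=1.8)
y=cv2.resize(a[170:315,175:305],None,fx=3.4,fy=3.4,interpolation=cv2.INTER_CUBIC)
h=500
im=np.zeros((500,800,3),np.uint8)
x=cv2.resize(x,(400,357));im[:357,:400]=x
y=cv2.resize(y,(400,446));im[:446,400:]=y
save('crop.png',im)
P=[];
for (D,C,r) in((d,c,(165,285,120,232)),(da,ca,(180,300,170,312))):
  U,V=np.meshgrid(np.arange(r[0],r[1]),np.arange(r[2],r[3]));U=U.ravel();V=V.ravel()
  W=world(C,D,U,V);P.append(W)
  print('table z',np.median(W[W[:,2]<.006,2]))
  m=(W[:,2]>.1)&(W[:,2]<.109)
  (cx,cy),(w,hh),an=cv2.minAreaRect(W[m,:2].astype(np.float32));print('bridge',m.sum(),cx,cy,w,hh,an,W[m].mean(0))
  m=(W[:,2]>.01)&(W[:,2]<.02)
  print('base',cv2.minAreaRect(W[m,:2].astype(np.float32)))
  for lo in np.arange(.11,.22,.01):
    m=(W[:,2]>lo)&(W[:,2]<=lo+.01)
    if m.any(): print(round(lo,2),m.sum(),W[m].mean(0).round(4))
np.savez('pc.npz',*P)
```

```text
table z -0.00024298644075356442
bridge 1414 0.5871931910514832 0.06710745394229889 0.037852343171834946 0.15047335624694824 24.31643295288086 [0.5847755  0.06833004 0.10481454]
base ((0.5866175889968872, 0.06676588952541351), (0.15031015872955322, 0.17045807838439941), 24.550155639648438)
0.11 114 [0.5869 0.0634 0.111 ]
0.12 67 [0.5908 0.0695 0.1254]
0.13 44 [0.5863 0.0678 0.1374]
0.14 108 [0.5864 0.0668 0.143 ]
0.15 43 [0.5776 0.064  0.1551]
0.16 47 [0.5704 0.0619 0.1652]
0.17 51 [0.5629 0.0597 0.1753]
0.18 52 [0.5559 0.0571 0.1853]
0.19 60 [0.5475 0.0546 0.1953]
0.2 96 [0.5399 0.0519 0.2028]
table z -0.0005611641778955318
bridge 902 0.586385190486908 0.0679682120680809 0.038503896445035934 0.14937613904476166 24.157039642333984 [0.58842004 0.07559166 0.10507441]
base ((0.5812280774116516, 0.02361994981765747), (0.27309244871139526, 0.2622465193271637), 49.77070617675781)
0.11 142 [0.5873 0.0719 0.1125]
0.12 108 [0.5927 0.0731 0.1254]
0.13 72 [0.5888 0.0726 0.1358]
0.14 106 [0.5846 0.0687 0.1436]
0.15 73 [0.5762 0.0668 0.1548]
0.16 77 [0.5691 0.0643 0.1648]
0.17 77 [0.5619 0.0621 0.1751]
0.18 76 [0.5543 0.0594 0.1847]
0.19 75 [0.5473 0.0576 0.195 ]
0.2 33 [0.5429 0.0541 0.2021]
```

View pics/crop.png

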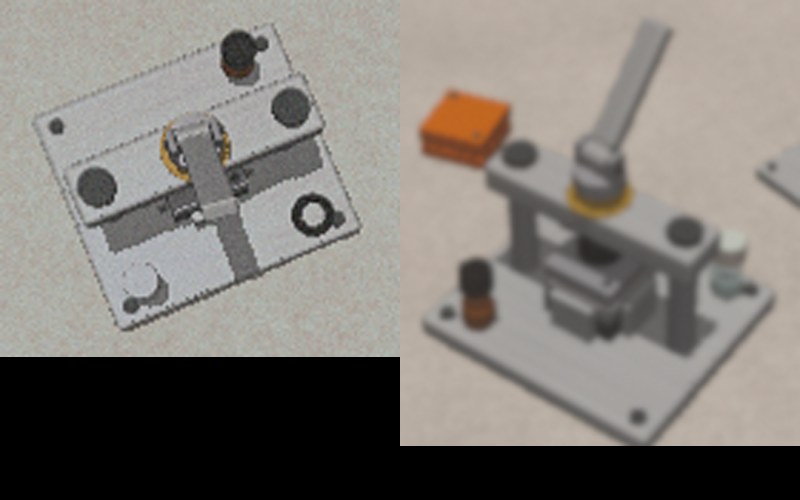

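The crop confirms it: the larger clamp has the steel cell, both vials and the ring. Its lever leans to about 199° world azimuth, and the bolt's axis is at about (0.587, 0.067). I'll push the lever's side with shut fingers, following the circle.

Emit:
play_rows(
  rows=[
    [0,0,0,0.4,0,0,0],
    [0,0.2,-0.3,0.4,0,0,-0.1],
    [0,0.4,-0.64,0.4,0,0,-0.1],
    [0,0.4,-0.64,0,0,0,-0.1],
    [0,0.4,-0.64,0,0,0,-0.1],
    [0,0.4,-0.64,0,0,0,-0.1],
    [0,0.4,-0.64,0,0,0,-0.1],
    [0,0.4,-0.64,0,0,0,-0.1],
    [0,0.4,-0.64,0,0,0,-0.1],
    [0,0.4,-0.64,0,0,0,-0.1],
    [0,0.4,-0.64,0,0,0,-0.1],
    [0,0.4,-0.64,0,0,0,-0.1],
    [0,0.4,-0.64,0,0,0,-0.1],
    [0,0.4,-0.64,0,0,0,-0.1],
    [0,0.4,-0.64,0,0,0,-0.1],
    [0,0.4,-0.64,0,0,0,-0.1],
    [0,0.4,-0.64,0,0,0,-0.1],
    [0,0.4,-0.64,0,0,0,-0.1],
    [0,0.2,-0.4,0,0,0,-0.08],
    [0,0,0,0,0,0,0],
  ],
)

```text
time: 2.2
position: [0.5327, 0.0442, 0.26]
ee_rot: [0.585, 0.811, -0.001, 0.001]
wrist_force: [-0.3, -1.1, 0.4]
gripper_width: 0.0005
gripper_force: 0.0
```

Emit:
play_rows(
  rows=[
    [0,0.2,-0.22,0,0,0,0.01],
    [0,0.2,-0.22,-0.2,0,0,0.01],
    [0,0,0,-0.5,0,0,0],
    [0,0,0,-0.5,0,0,0],
    [0,0,0,-0.4,0,0,0],
    [0,0,0,0,0,0,0],
    [0,0,0,0,0,0,0],
  ],
)

```text
time: 2.9
position: [0.5516, 0.0266, 0.1803]
ee_rot: [0.578, 0.816, -0.0, -0.0]
wrist_force: [0.8, 0.4, 0.7]
gripper_width: 0.0005
gripper_force: 0.0
```

```bash
cat > plan.py <<'E'
import sys
from h import *
# plan.py phi_end_deg nrows [gap_mm] [flip]: rows along the crank circle from the current pose
A=np.array([.587,.067]); RHO=.047; PH0=199.; Z0=.180
s=status.state(); p=np.array(s['position']); q=s['ee_rot']
yaw=np.degrees(2*np.arctan2(q[1],q[0]))-90
def info():
    r=p[:2]-A; F=np.array(s['wrist_force']); M=np.array(s['ft_torque'])
    print('pos',p.round(4),'yaw',round(yaw%180,1),'F',F.round(2),'M',M.round(3),'j7',round(s['joints'][6],2),'t',round(s['time'],1))
    ph=np.radians(yaw%360);u=np.array([np.cos(ph),np.sin(ph)])
    if u@r<0:u=-u
    n=np.array([-u[1],u[0]])
    print('lever frame: rad %.1f off %.1f mm'%(u@r*1e3,n@r*1e3),'Frad %.2f Fn %.2f'%(u@F[:2],n@F[:2]))
info()
if len(sys.argv)>1:
    e=float(sys.argv[1]);N=int(sys.argv[2]);gap=float(sys.argv[3])/1e3 if len(sys.argv)>3 else 0
    ph=np.radians(e);u=np.array([np.cos(ph),np.sin(ph)]);n=np.array([-u[1],u[0]])
    cur=np.degrees(np.arctan2(*(p[:2]-A)[::-1]))
    # current lever-frame angle from yaw
    y=yaw+180*np.round((cur-yaw)/180); cu=y
    while cu<e-90: cu+=360
    while cu>e+270: cu-=360
    off0=None
    ph=np.radians(cu);u=np.array([np.cos(ph),np.sin(ph)]);n=np.array([-u[1],u[0]])
    rad0=u@(p[:2]-A);off0=n@(p[:2]-A)
    print('from',cu)
    prev=p.copy();pc=cu;R=[]
    for k in range(1,N+1):
        f=k/N;c=cu+(e-cu)*f;a=np.radians(c);u=np.array([np.cos(a),np.sin(a)]);n=np.array([-u[1],u[0]])
        xy=A+(rad0+(RHO-rad0)*f)*u+(off0+(.019+gap-off0)*f)*n
        z=p[2]+(Z0-.00127*np.radians(PH0-c)-p[2])*f
        t=np.array([*xy,z]);d=(t-prev)/.05;d=d.round(3)
        r=round((c-pc)/30,3)
        R.append([0,*d.tolist(),0,0,r]);prev=prev+d*.05;pc+=r*30
    print(R)
E
python3 plan.py 199 3; python3 plan.py 160 10|tail -1
```

```text
pos [0.5516 0.0266 0.1803] yaw 19.4 F [0.79 0.36 0.72] M [-0.039  0.045  0.022] j7 0.38 t 2.9
lever frame: rad 46.8 off 26.3 mm Frad -0.86 Fn -0.08
from 199.4030649105715
[[0, -0.019, 0.047, -0.002, 0, 0, np.float64(-0.004)], [0, -0.019, 0.048, -0.003, 0, 0, np.float64(-0.005)], [0, -0.018, 0.048, -0.002, 0, 0, np.float64(-0.004)]]
[[0, -0.058, 0.065, -0.001, 0, 0, np.float64(-0.131)], [0, -0.053, 0.068, -0.001, 0, 0, np.float64(-0.132)], [0, -0.046, 0.073, -0.002, 0, 0, np.float64(-0.131)], [0, -0.041, 0.075, -0.001, 0, 0, np.float64(-0.131)], [0, -0.034, 0.079, -0.003, 0, 0, np.float64(-0.132)], [0, -0.028, 0.08, -0.002, 0, 0, np.float64(-0.131)], [0, -0.021, 0.082, -0.003, 0, 0, np.float64(-0.131)], [0, -0.015, 0.083, -0.004, 0, 0, np.float64(-0.132)], [0, -0.008, 0.084, -0.003, 0, 0, np.float64(-0.131)], [0, -0.001, 0.083, -0.004, 0, 0, np.float64(-0.131)]]
```

Emit:
play_rows(
  rows=[
    [0,-0.058,0.065,-0.001,0,0,-0.131],
    [0,-0.053,0.068,-0.001,0,0,-0.131],
    [0,-0.046,0.073,-0.002,0,0,-0.131],
    [0,-0.041,0.075,-0.002,0,0,-0.131],
    [0,-0.034,0.079,-0.002,0,0,-0.131],
    [0,-0.028,0.08,-0.003,0,0,-0.131],
    [0,-0.021,0.082,-0.003,0,0,-0.131],
    [0,-0.015,0.083,-0.003,0,0,-0.131],
    [0,-0.008,0.084,-0.003,0,0,-0.131],
    [0,-0.001,0.083,-0.003,0,0,-0.131],
  ],
)

```text
time: 3.9
position: [0.5368, 0.0649, 0.1804]
ee_rot: [0.82, 0.573, 0.001, 0.0]
wrist_force: [-1.0, -1.2, 0.3]
gripper_width: 0.0004
gripper_force: 0.5
```

```bash
sed -i 's/np.round((cur-yaw)/np.round((cur-yaw)/; s/r=round((c-pc)\/30,3)/r=round(float(c-pc)\/30,3)/' plan.py
python3 - <<'E'
from h import *
a,da,ca=cap('scene');b,d,c=cap('top');save('a1.png',np.vstack([cv2.resize(a[140:330,150:350],(400,300),interpolation=2),cv2.convertScaleAbs(cv2.resize(b[90:240,130:330],(400,300),interpolation=2),alpha=1.8)]))
E
python3 plan.py 130 9
```

```text
pos [0.5371 0.0656 0.1802] yaw 160.1 F [-0.19 -0.38 -0.08] M [-0.116  0.089 -0.039] j7 -0.33 t 4.0
lever frame: rad 46.5 off 18.3 mm Frad 0.05 Fn 0.42
from 160.06800241498468
[[0, -0.002, 0.057, -0.003, 0, 0, -0.111], [0, 0.002, 0.058, -0.003, 0, 0, -0.112], [0, 0.005, 0.057, -0.003, 0, 0, -0.111], [0, 0.008, 0.057, -0.003, 0, 0, -0.111], [0, 0.012, 0.057, -0.004, 0, 0, -0.112], [0, 0.015, 0.056, -0.004, 0, 0, -0.111], [0, 0.018, 0.055, -0.005, 0, 0, -0.112], [0, 0.021, 0.054, -0.005, 0, 0, -0.111], [0, 0.024, 0.053, -0.005, 0, 0, -0.111]]
```

View pics/a1.png

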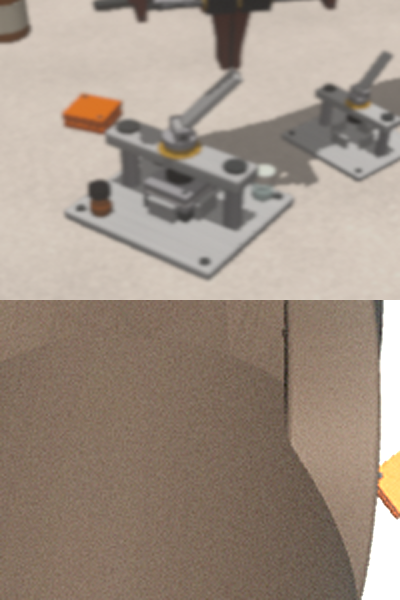

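The picture shows the shut fingers behind the lever's end at (230,60) in the crop, touching its side, with the stand untouched. I'll read the lever's angle from the depth.

```bash
cat > lev.py <<'E'
from h import *
D,C=None,None
_,D,C=cap('scene')
U,V=np.meshgrid(np.arange(160,330),np.arange(150,270));W=world(C,D,U.ravel(),V.ravel())
A=np.array([.587,.067])
for lo,hi in((.148,.156),(.156,.164),(.164,.172),(.172,.18)):
    m=(W[:,2]>lo)&(W[:,2]<hi)&(np.hypot(*(W[:,:2]-A).T)<.06)
    if m.sum()>5:
        c=W[m,:2].mean(0)-A;print(lo,m.sum(),(c*1e3).round(1),np.degrees(np.arctan2(c[1],c[0]))%360)
E
python3 lev.py
```

```text
0.148 47 [-8.3  8.8] 133.1020715668176
0.156 49 [-13.9  10.4] 143.26719457664032
0.164 51 [-19.7  12.4] 147.84574106976177
0.172 52 [-25.5  14.2] 150.9814059505836
```

The lever is at about 162°, so it follows the fingers.

Emit:
play_rows(
  rows=[
    [0,-0.002,0.057,-0.003,0,0,-0.111],
    [0,0.002,0.058,-0.003,0,0,-0.111],
    [0,0.005,0.057,-0.003,0,0,-0.111],
    [0,0.008,0.057,-0.003,0,0,-0.111],
    [0,0.012,0.057,-0.004,0,0,-0.111],
    [0,0.015,0.056,-0.004,0,0,-0.111],
    [0,0.018,0.055,-0.005,0,0,-0.111],
    [0,0.021,0.054,-0.005,0,0,-0.111],
    [0,0.024,0.053,-0.005,0,0,-0.111],
  ],
)

```text
time: 4.95
position: [0.5422, 0.0901, 0.1785]
ee_rot: [0.939, 0.343, 0.001, -0.0]
wrist_force: [-2.1, 0.0, 5.5]
gripper_width: 0.0003
gripper_force: 2.8
```

```bash
cat > feel.py <<'E'
from h import *
import subprocess
F=[];M=[]
for _ in range(4):
    imaging.capture('scene');s=status.state();F.append(s['wrist_force']);M.append(s['ft_torque'])
q=s['ee_rot'];y=np.arctan2(q[1],q[0])*2-np.pi/2
r=np.array(s['position'][:2])-[.587,.067];u=np.array([np.cos(y),np.sin(y)]);u=u if u@r>0 else -u
n=np.array([-u[1],u[0]]);F=np.array(F)
print('Fn',(F[:,:2]@n).round(2),'mean %.2f'%(F[:,:2]@n).mean(),'Frad %.2f'%(F[:,:2]@u).mean(),'Fz %.2f'%F[:,2].mean(),'Mz %.3f'%np.mean(M,0)[2])
E
python3 feel.py; python3 plan.py 100 9
```

```text
Fn [-0.03 -0.37 -0.65 -0.69] mean -0.43 Frad 1.31 Fz 5.23 Mz 0.031
pos [0.5425 0.0904 0.1784] yaw 130.2 F [-0.41  1.55  5.91] M [0.386 0.267 0.038] j7 -0.84 t 5.2
lever frame: rad 46.6 off 18.9 mm Frad 1.45 Fn -0.69
from 130.21019748165972
[[0, 0.028, 0.052, -0.0, 0, 0, -0.112], [0, 0.031, 0.05, -0.001, 0, 0, -0.112], [0, 0.034, 0.049, -0.0, 0, 0, -0.112], [0, 0.037, 0.046, -0.001, 0, 0, -0.112], [0, 0.04, 0.044, -0.002, 0, 0, -0.111], [0, 0.042, 0.042, -0.001, 0, 0, -0.112], [0, 0.045, 0.039, -0.003, 0, 0, -0.112], [0, 0.047, 0.037, -0.002, 0, 0, -0.112], [0, 0.049, 0.033, -0.003, 0, 0, -0.112]]
```

The upward force of 5 N is unexpected, so I'll check.

```bash
python3 lev.py
python3 - <<'E'
from h import *
a,da,ca=cap('scene');save('a2.png',cv2.resize(a[140:270,180:310],(600,600),interpolation=2))
E
```

```text
0.148 35 [-2.  14.2] 98.15906893916272
0.156 35 [-7.6 18.5] 112.16200607063571
0.164 33 [-11.1  24. ] 114.76737528185522
0.172 38 [-15.5  28.3] 118.65892144917257
```

View pics/a2.png

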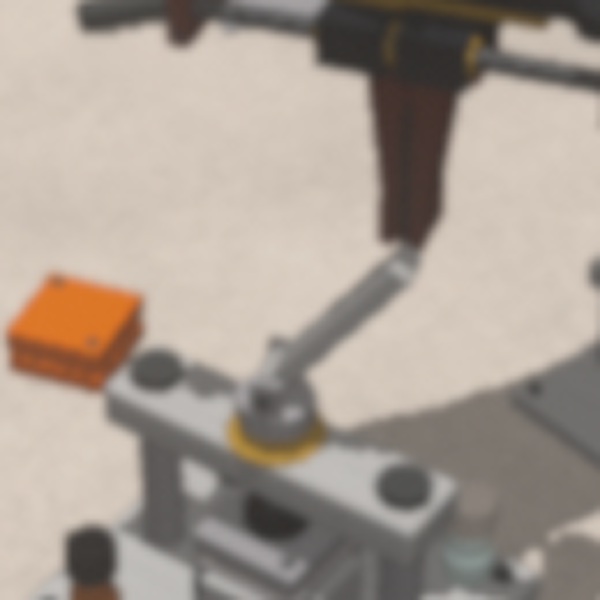

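Emit:
play_rows(
  rows=[
    [0,0,0,0.05,0,0,0],
    [0,0,0,0.05,0,0,0],
    [0,0,0,0,0,0,0],
  ],
)

```text
time: 5.55
position: [0.5418, 0.0893, 0.1825]
ee_rot: [0.939, 0.343, 0.0, 0.0]
wrist_force: [1.0, -0.2, -0.5]
gripper_width: 0.0007
gripper_force: 0.0
```

```bash
python3 feel.py; python3 plan.py
python3 - <<'E'
from h import *
_,D,C=cap('scene')
U,V=np.meshgrid(np.arange(200,300),np.arange(150,270));W=world(C,D,U.ravel(),V.ravel())
m=(W[:,2]>.14)&(np.hypot(*(W[:,:2]-[.587,.067]).T)<.09)
for lo in np.arange(.144,.22,.006):
    k=m&(W[:,2]>lo)&(W[:,2]<lo+.006)
    if k.sum()>3:
        Q=(W[k,:2]-[.587,.067])*1e3;a=np.radians(134);u=np.array([np.cos(a),np.sin(a)]);n=np.array([-u[1],u[0]])
        print(round(lo,3),k.sum(),Q.mean(0).round(1),'rad',np.percentile(Q@u,[3,50,97]).round(1),'off',np.percentile(Q@n,[3,50,97]).round(1))
E
```

```text
Fn [ 0.23  0.29 -0.5   0.36] mean 0.10 Frad 0.06 Fz -0.14 Mz -0.007
pos [0.5415 0.0896 0.182 ] yaw 130.1 F [-0.28 -0.24  0.57] M [-0.064  0.098  0.029] j7 -0.85 t 5.8
lever frame: rad 46.5 off 20.3 mm Frad -0.00 Fn 0.36
0.144 24 [-0.4 12.3] rad [ 3.8  8.7 16.7] off [-11.7  -9.3   2.4]
0.15 23 [-3.4 15.1] rad [ 7.9 12.5 20.3] off [-11.7  -9.8   1.3]
0.156 24 [-6.6 18.1] rad [12.3 16.4 25.1] off [-11.8  -9.7   2.8]
0.162 29 [-9.9 21.7] rad [16.9 21.5 31. ] off [-12.1  -9.3   5.3]
0.168 21 [-12.8  25.3] rad [21.2 25.8 34.3] off [-12.2 -10.4   1.4]
0.174 26 [-15.7  27.7] rad [26.1 29.7 37.9] off [-12.7 -10.7   3.2]
0.18 30 [-18.5  32.1] rad [30.6 35.  43.1] off [-13.  -10.9   4.9]
0.186 28 [-21.8  35.8] rad [35.8 39.8 47.9] off [-12.5 -10.8   1.8]
0.192 31 [-26.7  39. ] rad [40.1 46.  53.9] off [-12.5 -10.3   3.7]
0.198 46 [-31.1  38.4] rad [43.7 48.9 54.6] off [-11.8  -4.9   6. ]
0.204 34 [-40.2  29.5] rad [39.2 49.6 56.8] off [ 4.9  6.6 20.3]
0.21 37 [-40.2  29.3] rad [39.3 50.  57.1] off [ 4.7  6.6 24.5]
0.216 41 [-41.2  29.4] rad [39.  51.  57.2] off [ 4.1  6.6 23.6]
```

```bash
sed -i "s/RHO=.047; PH0=199.; Z0=.180/RHO=.049; PH0=133.; Z0=.182/; s/^A=.*; RHO/A=np.array([.5875,.0675]); RHO/" plan.py; python3 plan.py 110 6
```

```text
pos [0.5415 0.0896 0.182 ] yaw 130.1 F [0.04 0.12 0.82] M [-0.088  0.13   0.   ] j7 -0.85 t 5.8
lever frame: rad 46.5 off 21.0 mm Frad 0.07 Fn -0.11
from 130.0677010262018
[[0, 0.028, 0.064, -0.0, 0, 0, -0.111], [0, 0.032, 0.061, -0.001, 0, 0, -0.112], [0, 0.036, 0.06, -0.002, 0, 0, -0.111], [0, 0.04, 0.058, -0.002, 0, 0, -0.112], [0, 0.044, 0.055, -0.002, 0, 0, -0.111], [0, 0.048, 0.052, -0.003, 0, 0, -0.112]]
```

Emit:
play_rows(
  rows=[
    [0,0.028,0.064,0,0,0,-0.111],
    [0,0.032,0.061,0,0,0,-0.111],
    [0,0.036,0.06,0,0,0,-0.111],
    [0,0.04,0.058,0,0,0,-0.111],
    [0,0.044,0.055,0,0,0,-0.111],
    [0,0.048,0.052,0,0,0,-0.111],
  ],
)

```text
time: 6.4
position: [0.553, 0.1073, 0.182]
ee_rot: [0.985, 0.173, -0.0, 0.0]
wrist_force: [0.6, 0.1, 0.0]
gripper_width: 0.0003
gripper_force: 0.0
```

```bash
python3 feel.py; python3 plan.py 86 7; python3 lev.py
```

```text
Fn [-0.27  0.45 -0.44  0.45] mean 0.05 Frad 0.17 Fz -0.27 Mz 0.014
pos [0.5529 0.1071 0.182 ] yaw 110.2 F [-0.43 -0.13 -0.54] M [-0.051  0.081  0.002] j7 -1.17 t 6.6
lever frame: rad 49.1 off 18.8 mm Frad 0.03 Fn 0.45
from 110.19165069456437
[[0, 0.049, 0.04, -0.002, 0, 0, -0.115], [0, 0.05, 0.037, -0.002, 0, 0, -0.115], [0, 0.053, 0.033, -0.002, 0, 0, -0.116], [0, 0.055, 0.031, -0.003, 0, 0, -0.115], [0, 0.057, 0.027, -0.003, 0, 0, -0.115], [0, 0.058, 0.024, -0.004, 0, 0, -0.115], [0, 0.059, 0.02, -0.004, 0, 0, -0.115]]
0.148 33 [-3.3 14.7] 102.80244405241673
0.156 30 [-7.5 18.7] 111.76771843600075
0.164 36 [-10.8  23.2] 114.97607880812194
0.172 36 [-15.5  28.2] 118.81966408963962
```

The fingers passed over the lever, so they must be higher than I took them to be. I'll measure the height of the fingertips.

Run:
```python
from h import *
a,D,C=cap('scene')
p=np.array(status.state()['position'])
U,V=np.meshgrid(np.arange(180,320),np.arange(120,270));W=world(C,D,U.ravel(),V.ravel())
k=np.hypot(*(W[:,:2]-p[:2]).T)<.022
for lo in np.arange(.16,.26,.006):
    m=k&(W[:,2]>lo)&(W[:,2]<lo+.006)
    if m.sum(): 
        Q=(W[m]-p)*1e3; rgb=a[V.ravel()[m],U.ravel()[m]].mean(0).round(); print(round(lo,3),m.sum(),np.percentile(Q,[5,95],axis=0).round(1).tolist(),rgb)
save('a3.png',cv2.resize(a[130:270,180:320],(600,600),interpolation=2))
```

```text
0.166 3 [[18.3, -8.8, -11.6], [20.2, -8.2, -10.2]] [136. 131. 125.]
0.172 9 [[15.1, -9.7, -8.5], [19.5, -5.1, -4.7]] [125. 121. 117.]
0.178 18 [[12.1, -18.1, -3.4], [19.1, -1.7, 1.1]] [120. 116. 112.]
0.184 29 [[8.1, -15.2, 2.0], [17.8, 0.7, 7.5]] [117. 112. 109.]
0.19 28 [[6.1, -8.3, 8.6], [14.0, 4.5, 13.3]] [118. 113. 109.]
0.196 22 [[4.2, -3.1, 14.4], [11.4, 6.1, 19.2]] [111. 107. 103.]
0.202 22 [[-9.7, -2.9, 21.8], [13.1, 10.8, 25.6]] [122. 112. 106.]
0.208 51 [[-9.7, -3.8, 26.3], [13.4, 11.5, 31.4]] [91. 77. 71.]
0.214 50 [[-9.9, -4.1, 32.3], [13.6, 11.8, 37.4]] [82. 68. 62.]
0.22 54 [[-12.5, -3.3, 38.1], [13.4, 11.4, 43.7]] [84. 69. 64.]
0.226 50 [[-11.7, -3.4, 44.2], [13.5, 12.3, 49.3]] [84. 70. 65.]
0.232 47 [[-9.5, -4.5, 50.3], [13.2, 12.7, 55.2]] [83. 68. 63.]
0.238 56 [[-10.9, -3.7, 56.3], [13.5, 13.3, 61.6]] [80. 66. 61.]
0.244 55 [[-9.2, -4.3, 62.3], [13.8, 14.2, 67.5]] [80. 65. 60.]
0.25 55 [[-11.4, -6.0, 68.2], [13.9, 14.7, 73.3]] [79. 64. 59.]
0.256 68 [[-9.4, -6.6, 74.0], [14.1, 15.2, 79.5]] [78. 62. 57.]
```

View pics/a3.png

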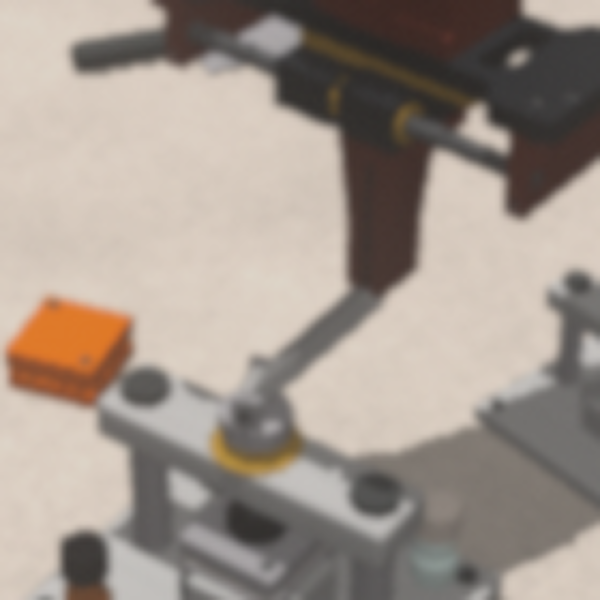

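The fingertips sit about 20 mm above the reported TCP: bottom at z≈0.203 against 0.182 reported. They were dragging over the lever's end, which is still at about 133°. I'll back off, go lower and re-engage.

Emit:
play_rows(
  rows=[
    [0,0,0,0.12,0,0,0],
    [0,-0.1,-0.12,0,0,0,0.155],
    [0,-0.1,-0.12,0,0,0,0.155],
    [0,-0.1,-0.12,0,0,0,0.155],
    [0,-0.09,-0.12,0,0,0,0.155],
    [0,0,0,-0.2,0,0,0.155],
    [0,0,0,-0.22,0,0,0],
    [0,0,0,-0.2,0,0,0],
    [0,0,0,0,0,0,0],
  ],
)

```text
time: 7.6
position: [0.5327, 0.0831, 0.1557]
ee_rot: [0.93, 0.368, -0.001, 0.0]
wrist_force: [-0.8, -0.2, -0.2]
gripper_width: 0.0005
gripper_force: 0.0
```

```bash
sed -i "s/RHO=.049; PH0=133.; Z0=.182/RHO=.048; PH0=133.; Z0=.157/" plan.py; python3 feel.py; python3 plan.py 105 8; python3 lev.py
```

```text
Fn [-0.04  0.94 -0.13 -0.21] mean 0.14 Frad 0.48 Fz -0.03 Mz 0.013
pos [0.5338 0.0832 0.1574] yaw 133.3 F [-0.05  0.36  0.17] M [-0.071  0.109  0.042] j7 -0.77 t 7.8
lever frame: rad 48.2 off 28.3 mm Frad 0.30 Fn -0.21
from 133.3066024700606
[[0, 0.04, 0.08, -0.001, 0, 0, -0.118], [0, 0.045, 0.076, -0.002, 0, 0, -0.118], [0, 0.051, 0.072, -0.002, 0, 0, -0.118], [0, 0.056, 0.068, -0.002, 0, 0, -0.118], [0, 0.06, 0.063, -0.003, 0, 0, -0.118], [0, 0.065, 0.057, -0.003, 0, 0, -0.118], [0, 0.069, 0.053, -0.003, 0, 0, -0.118], [0, 0.072, 0.046, -0.004, 0, 0, -0.118]]
0.148 31 [-2.7 14.5] 100.44161283054555
0.156 37 [-7.3 18.9] 110.98436640679508
0.164 32 [-11.2  23.3] 115.6047071651264
0.172 40 [-17.3  27.9] 121.80024504248993
```

Emit:
play_rows(
  rows=[
    [0,0.04,0.08,0,0,0,-0.118],
    [0,0.045,0.076,-0.002,0,0,-0.118],
    [0,0.051,0.072,-0.002,0,0,-0.118],
    [0,0.056,0.068,-0.002,0,0,-0.118],
    [0,0.06,0.063,-0.003,0,0,-0.118],
    [0,0.065,0.057,-0.003,0,0,-0.118],
    [0,0.069,0.053,-0.003,0,0,-0.118],
    [0,0.072,0.046,-0.004,0,0,-0.118],
  ],
)

```text
time: 8.65
position: [0.5563, 0.1094, 0.1565]
ee_rot: [0.992, 0.129, -0.0, -0.0]
wrist_force: [-1.6, -0.0, 0.5]
gripper_width: 0.0003
gripper_force: 0.7
```

```bash
python3 feel.py; python3 plan.py 77 8; python3 lev.py
```

```text
Fn [-1.01 -0.21  0.49 -0.39] mean -0.28 Frad 0.06 Fz 0.31 Mz 0.019
pos [0.5565 0.1089 0.1563] yaw 105.1 F [ 0.52 -0.44 -0.04] M [-0.025  0.121  0.011] j7 -1.21 t 8.8
lever frame: rad 48.0 off 19.1 mm Frad -0.56 Fn -0.39
from 105.11893327564731
[[0, 0.052, 0.036, -0.0, 0, 0, -0.117], [0, 0.055, 0.033, -0.001, 0, 0, -0.117], [0, 0.056, 0.03, -0.0, 0, 0, -0.117], [0, 0.058, 0.026, -0.002, 0, 0, -0.118], [0, 0.059, 0.023, -0.001, 0, 0, -0.117], [0, 0.061, 0.019, -0.002, 0, 0, -0.117], [0, 0.062, 0.015, -0.003, 0, 0, -0.117], [0, 0.062, 0.011, -0.002, 0, 0, -0.117]]
0.148 20 [ 4.2 18.4] 77.22640016309435
0.156 22 [ 3.  23.9] 82.85254168746408
0.164 21 [ 1.7 29.8] 86.75996425014016
0.172 28 [-2.7 37.5] 94.1691375387403
```

Emit:
play_rows(
  rows=[
    [0,0.052,0.036,0,0,0,-0.117],
    [0,0.055,0.033,-0.001,0,0,-0.117],
    [0,0.056,0.03,-0.001,0,0,-0.117],
    [0,0.058,0.026,-0.002,0,0,-0.117],
    [0,0.059,0.023,-0.002,0,0,-0.117],
    [0,0.061,0.019,-0.002,0,0,-0.117],
    [0,0.062,0.015,-0.002,0,0,-0.117],
    [0,0.062,0.011,-0.002,0,0,-0.117],
  ],
)

```text
time: 9.7
position: [0.5794, 0.1183, 0.1557]
ee_rot: [0.993, -0.115, -0.0, -0.0]
wrist_force: [-2.2, 0.5, 1.2]
gripper_width: 0.0006
gripper_force: 0.7
```

```bash
python3 feel.py; python3 plan.py 49 8; python3 lev.py
```

```text
Fn [0.93 0.07 1.69 0.72] mean 0.85 Frad -0.22 Fz -0.31 Mz -0.035
pos [0.5796 0.1183 0.1556] yaw 77.1 F [-0.75 -0.07  0.12] M [ 0.05   0.145 -0.029] j7 -1.62 t 9.9
lever frame: rad 47.8 off 19.0 mm Frad -0.23 Fn 0.72
from 77.05949685285347
[[0, 0.063, 0.008, 0.0, 0, 0, -0.117], [0, 0.063, 0.004, -0.0, 0, 0, -0.117], [0, 0.063, 0.001, -0.001, 0, 0, -0.117], [0, 0.063, -0.004, -0.001, 0, 0, -0.117], [0, 0.063, -0.007, -0.001, 0, 0, -0.117], [0, 0.063, -0.011, -0.002, 0, 0, -0.116], [0, 0.061, -0.015, -0.003, 0, 0, -0.117], [0, 0.061, -0.019, -0.002, 0, 0, -0.117]]
0.148 13 [ 5.2 21.3] 76.38512885488846
0.156 17 [11.1 24.7] 65.75173715501388
0.164 17 [11.7 30.9] 69.19838811360022
0.172 28 [ 9.7 41.6] 76.86205232722348
```

Emit:
play_rows(
  rows=[
    [0,0.063,0.008,0,0,0,-0.117],
    [0,0.063,0.004,-0.001,0,0,-0.117],
    [0,0.063,0.001,-0.001,0,0,-0.117],
    [0,0.063,-0.004,-0.001,0,0,-0.117],
    [0,0.063,-0.007,-0.001,0,0,-0.117],
    [0,0.063,-0.011,-0.002,0,0,-0.117],
    [0,0.061,-0.015,-0.002,0,0,-0.117],
    [0,0.061,-0.019,-0.002,0,0,-0.117],
  ],
)

```text
time: 10.75
position: [0.6036, 0.1168, 0.155]
ee_rot: [0.936, -0.352, -0.001, -0.0]
wrist_force: [-3.3, 0.6, 2.6]
gripper_width: 0.0005
gripper_force: 1.9
```

```bash
python3 feel.py; python3 plan.py 28 6; python3 lev.py
```

```text
Fn [3.44 3.44 2.8  3.07] mean 3.19 Frad -1.58 Fz 1.81 Mz -0.031
pos [0.604  0.1167 0.1549] yaw 49.0 F [-3.18  1.02  1.42] M [0.283 0.852 0.005] j7 -2.02 t 10.9
lever frame: rad 48.0 off 19.8 mm Frad -1.32 Fn 3.07
from 49.00594573820163
[[0, 0.061, -0.024, 0.0, 0, 0, -0.117], [0, 0.06, -0.027, 0.0, 0, 0, -0.116], [0, 0.058, -0.032, -0.0, 0, 0, -0.117], [0, 0.056, -0.034, -0.002, 0, 0, -0.117], [0, 0.053, -0.039, -0.001, 0, 0, -0.116], [0, 0.051, -0.041, -0.003, 0, 0, -0.117]]
0.172 11 [24.  33.8] 54.604647231616504
```

The foot has touched: Fn is about 3.2 N at 48 mm and rising. Smaller steps from here.

Emit:
play_rows(
  rows=[
    [0,0.061,-0.024,0,0,0,-0.117],
    [0,0.06,-0.027,0,0,0,-0.117],
    [0,0.058,-0.032,-0.001,0,0,-0.117],
    [0,0.056,-0.034,-0.001,0,0,-0.117],
  ],
)

```text
time: 11.4
position: [0.6153, 0.1113, 0.1547]
ee_rot: [0.886, -0.463, -0.001, -0.0]
wrist_force: [-6.1, 1.5, 1.7]
gripper_width: 0.0004
gripper_force: 2.6
```

```bash
python3 feel.py; python3 plan.py 28 3; python3 lev.py
```

```text
Fn [5.14 4.58 5.04 4.71] mean 4.87 Frad -2.42 Fz 0.81 Mz -0.027
pos [0.6156 0.111  0.1546] yaw 35.0 F [-4.09  2.88  0.67] M [ 0.496  1.076 -0.014] j7 -2.21 t 11.6
lever frame: rad 48.0 off 19.6 mm Frad -1.70 Fn 4.71
from 34.97702507975558
[[0, 0.037, -0.027, 0.001, 0, 0, -0.078], [0, 0.036, -0.028, 0.0, 0, 0, -0.077], [0, 0.034, -0.03, -0.0, 0, 0, -0.078]]
0.172 7 [25.3 48.8] 62.63174231734112
```

Emit:
play_rows(
  rows=[
    [0,0.037,-0.027,0,0,0,-0.075],
    [0,0.036,-0.028,0,0,0,-0.075],
    [0,0.034,-0.03,0,0,0,-0.075],
    [0,0.033,-0.031,0,0,0,-0.075],
  ],
)

```text
time: 12.05
position: [0.6223, 0.1059, 0.1545]
ee_rot: [0.847, -0.531, -0.002, -0.0]
wrist_force: [-5.5, 3.3, 0.5]
gripper_width: 0.0002
gripper_force: 3.0
```

```bash
python3 feel.py; python3 plan.py
```

```text
Fn [6.24 5.14 5.31 4.51] mean 5.30 Frad -3.16 Fz 0.08 Mz -0.060
pos [0.6224 0.1056 0.1545] yaw 26.0 F [-4.73  2.71  0.21] M [ 0.795  1.247 -0.086] j7 -2.33 t 12.2
lever frame: rad 48.1 off 19.0 mm Frad -3.06 Fn 4.51
```

Emit:
play_rows(
  rows=[
    [0,0.03,-0.032,0,0,0,-0.075],
    [0,0.028,-0.033,0,0,0,-0.075],
  ],
)

```text
time: 12.45
position: [0.6251, 0.103, 0.1544]
ee_rot: [0.826, -0.564, -0.002, -0.0]
wrist_force: [-5.3, 3.4, 0.2]
gripper_width: 0.0004
gripper_force: 3.1
```

```bash
python3 feel.py; python3 plan.py
```

```text
Fn [7.01 5.91 6.29 6.22] mean 6.35 Frad -3.56 Fz -0.44 Mz -0.081
pos [0.6252 0.1029 0.1544] yaw 21.5 F [-5.34  4.58 -0.72] M [ 1.019  1.279 -0.108] j7 -2.4 t 12.7
lever frame: rad 48.0 off 19.1 mm Frad -3.29 Fn 6.22
```

It's snug: about 0.30–0.33 N m, or 5.5–6 N at the tip. I'll back off, rise and measure the lever before folding.

Emit:
play_rows(
  rows=[
    [0,-0.07,0.17,0,0,0,0],
    [0,-0.07,0.17,0,0,0,0],
    [0,0.3,0.2,0.4,0,0,0],
    [0,0.3,0.1,0.7,0,0,0],
    [0,0.3,0.1,0.7,0,0,0],
    [0,0,0,0.2,0,0,0],
    [0,0,0,0,0,0,0],
  ],
)

```text
time: 13.35
position: [0.6653, 0.1384, 0.2566]
ee_rot: [0.826, -0.564, 0.001, -0.001]
wrist_force: [0.2, 0.7, 0.6]
gripper_width: 0.0004
gripper_force: 0.0
```

Run:
```python
from h import *
s=status.state();print(s['position'],s['wrist_force'],s['time'])
A=np.array([.5875,.0675])
a,D,C=cap('scene');b,_,_=cap('top')
U,V=np.meshgrid(np.arange(190,310),np.arange(150,270));W=world(C,D,U.ravel(),V.ravel())
m=(W[:,2]>.145)&(W[:,2]<.2)&(np.hypot(*(W[:,:2]-A).T)<.075)
Q=W[m]
for lo in np.arange(.146,.2,.006):
    k=(Q[:,2]>lo)&(Q[:,2]<lo+.006); print(round(lo,3),k.sum(),((Q[k,:2]-A)*1e3).mean(0).round(1))
a1=np.polyfit(Q[:,2],Q[:,0],1);b1=np.polyfit(Q[:,2],Q[:,1],1);print('az',np.degrees(np.arctan2(b1[0],a1[0])),'lean',np.degrees(np.arctan(np.hypot(a1[0],b1[0]))))
save('a4.png',np.hstack([cv2.resize(a[140:290,170:320],(400,400),interpolation=2),cv2.convertScaleAbs(cv2.resize(b[100:250,150:300],(400,400),interpolation=2),alpha=1.8)]))
```

```text
[0.66531182 0.13835296 0.25656771] [0.18373198 0.74147982 0.59335372] 13.35
0.146 11 [10.8 11. ]
0.152 9 [15.6 13. ]
0.158 16 [18.7 15.2]
0.164 8 [23.2 18.1]
0.17 12 [25.4 20.7]
0.176 12 [29.5 22.1]
0.182 19 [36.6 23.3]
0.188 20 [40.2 24.3]
0.194 54 [45.5 21.1]
0.2 0 [nan nan]
az 16.064847087335124 lean 36.684153134401285<stdin>:9: RuntimeWarning: Mean of empty slice.
  ret = um.true_divide(
```

View pics/a4.png

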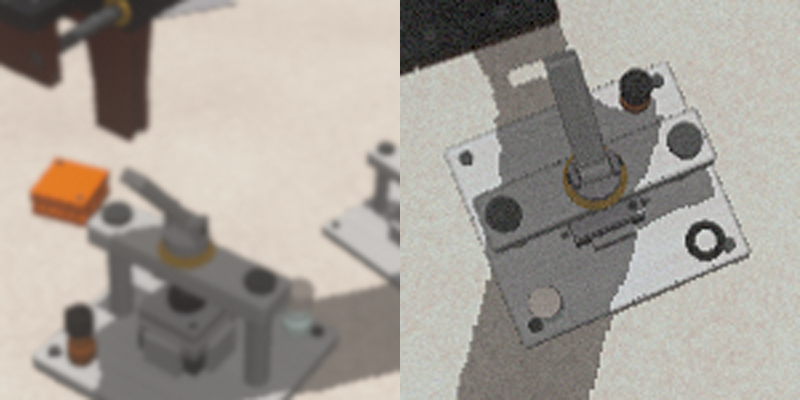

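The top view is clear. The lever runs from (595,165) to (562,57) in the right half, and the vials, the ring and the cell are in place. I'll fit its azimuth from the top depth.

Run:
```python
from h import *
A=np.array([.5872,.0672])
b,D,C=cap('top')
U,V=np.meshgrid(np.arange(190,250),np.arange(105,175));W=world(C,D,U.ravel(),V.ravel())
Q=W[(W[:,2]>.146)&(W[:,2]<.205)&(np.hypot(*(W[:,:2]-A).T)<.075)]
x=[]
for lo in np.arange(.148,.2,.006):
    k=(Q[:,2]>lo)&(Q[:,2]<lo+.006); c=(Q[k,:2].min(0)+Q[k,:2].max(0))/2;c=Q[k,:2].mean(0);x.append([*((c-A)*1e3),lo+.003]); print(k.sum(),np.round(x[-1],3))
x=np.array(x);v=x[-1]-x[0];print('az',np.degrees(np.arctan2(v[1],v[0])),'maxz',Q[:,2].max())
az=np.arctan2(v[1],v[0]);u=np.array([np.cos(az),np.sin(az)]);n=np.array([-u[1],u[0]])
R=(Q[:,:2]-A)*1e3;print('off range',np.percentile(R@n,[3,97]),'rad max',np.percentile(R@u,99))
print(status.state()['position'])
```

```text
45 [8.296 2.946 0.151]
49 [12.558  5.604  0.157]
46 [17.007  6.864  0.163]
46 [21.123  8.206  0.169]
53 [25.372  9.73   0.175]
51 [29.798 11.707  0.181]
51 [33.841 13.57   0.187]
58 [38.858 14.861  0.193]
89 [44.416 17.614  0.199]
az 22.101523085339995 maxz 0.2019318005553308
off range [-8.80420478  8.23934271] rad max 53.3785281848391
[0.66341586 0.13868496 0.25357456]
```

Emit:
play_rows(
  rows=[
    [0,-0.03,-0.42,0,0,0,0.02],
    [0,-0.03,-0.41,0,0,0,0],
    [0,0,0,-0.5,0,0,0],
    [0,0,0,-0.7,0,0,0],
    [0,0,0,-0.6,0,0,0],
    [0,0,0,-0.2,0,0,0],
    [0,0,0,0,0,0,0],
    [0,0,0,0,0,0,0],
  ],
)

```text
time: 14.3
position: [0.6618, 0.0963, 0.1562]
ee_rot: [0.828, -0.56, 0.001, -0.0]
wrist_force: [0.5, -0.2, -0.5]
gripper_width: 0.0007
gripper_force: 0.0
```

```bash
cat > fold.py <<'E'
import sys
from h import *
A=np.array([.5872,.0672]);a=np.radians(22.1);u=np.array([np.cos(a),np.sin(a)]);PIV=.131;TIP=.021;HW=.0095
def path(b):
    t=np.radians(b);S,Co=np.sin(t),np.cos(t)
    if b<0: s=.085*S-.005*Co;h=.043+.022*(b+40)/40
    else: s=.065*S-.005*Co;h=.065*Co+.005*S
    return np.array([*(A-(s-HW)*u),PIV+h-TIP])
if __name__=='__main__':
    s=status.state();p=np.array(s['position']);d=p[:2]-A
    print(p.round(4),'rad %.1f off %.1f'%(u@d*1e3,(-u[1]*d[0]+u[0]*d[1])*1e3),'F',np.round(s['wrist_force'],1),s['time'])
    prev=p;R=[]
    for b in map(float,sys.argv[1:]):
        t=path(b);r=((t-prev)/.05).round(2);R.append(r.tolist());prev=prev+r*.05
    print(R)
E
python3 fold.py -40 -34 -28 -22 -16 -10 -5 0 5 10 15 20 25
```

```text
[0.6618 0.0963 0.1562] rad 80.1 off -1.1 F [ 0.5 -0.2 -0.5] 14.3
[[-0.23, -0.07, -0.06], [-0.13, -0.05, 0.06], [-0.14, -0.06, 0.07], [-0.14, -0.06, 0.06], [-0.15, -0.06, 0.07], [-0.16, -0.06, 0.07], [-0.14, -0.06, 0.05], [-0.13, -0.05, 0.06], [-0.11, -0.05, 0.0], [-0.1, -0.04, -0.01], [-0.11, -0.04, -0.01], [-0.1, -0.04, -0.03], [-0.1, -0.04, -0.03]]
```

Emit:
play_rows(
  rows=[
    [0,-0.23,-0.07,-0.05,0,0,0],
    [0,-0.13,-0.05,0.06,0,0,0],
    [0,-0.14,-0.06,0.06,0,0,0],
    [0,-0.14,-0.06,0.06,0,0,0],
    [0,-0.15,-0.06,0.07,0,0,0],
    [0,-0.16,-0.06,0.07,0,0,0],
    [0,-0.14,-0.06,0.05,0,0,0],
    [0,-0.13,-0.05,0.05,0,0,0],
    [0,-0.11,-0.05,0,0,0,0],
    [0,-0.1,-0.04,-0.01,0,0,0],
  ],
)

```text
time: 15.3
position: [0.5901, 0.069, 0.1736]
ee_rot: [0.829, -0.56, 0.0, -0.001]
wrist_force: [3.9, 1.8, 4.9]
gripper_width: 0.0002
gripper_force: 2.4
```

```bash
python3 fold.py 15 20 25 30 35 40 45 50 55 60 65 70 75 80 85 90
python3 - <<'E'
from h import *
_,D,C=cap('scene')
A=np.array([.5872,.0672]);a=np.radians(22.1);u=np.array([np.cos(a),np.sin(a)]);n=np.array([-u[1],u[0]])
U,V=np.meshgrid(np.arange(190,310),np.arange(120,270));W=world(C,D,U.ravel(),V.ravel())
for lo in np.arange(.14,.23,.01):
    k=(W[:,2]>lo)&(W[:,2]<lo+.01)&(np.hypot(*(W[:,:2]-A).T)<.075);R=(W[k,:2]-A)*1e3
    if k.sum()>2: print(round(lo,2),k.sum(),'rad',np.percentile(R@u,[5,50,95]).round(1),'off',np.percentile(R@n,[5,50,95]).round(1))
E
```

```text
[0.5901 0.069  0.1736] rad 3.3 off 0.6 F [3.9 1.8 4.9] 15.3
[[-0.1, -0.06, 0.01], [-0.11, -0.04, -0.03], [-0.1, -0.04, -0.03], [-0.09, -0.04, -0.05], [-0.1, -0.03, -0.05], [-0.08, -0.04, -0.06], [-0.09, -0.03, -0.07], [-0.07, -0.04, -0.08], [-0.07, -0.02, -0.09], [-0.07, -0.03, -0.09], [-0.05, -0.02, -0.09], [-0.05, -0.02, -0.1], [-0.04, -0.02, -0.11], [-0.03, -0.01, -0.11], [-0.02, -0.01, -0.11], [-0.02, -0.0, -0.11]]
0.14 49 rad [-3.7  2.2  4.3] off [-6.1  3.3  9.4]
0.15 51 rad [-5.4  0.6  2.4] off [-7.3  3.8  9.8]
0.16 56 rad [-7.4 -1.   0.9] off [-5.8  4.7 10. ]
0.17 53 rad [-8.9 -2.4  0.2] off [-6.5  3.1  9.6]
0.18 35 rad [-11.5  -5.2  -2.4] off [-0.7  7.7  9.5]
0.19 39 rad [-12.1   6.7  12.7] off [-9.1  9.1 12. ]
0.2 99 rad [-12.6  11.2  13.1] off [-8.7  9.2 12.4]
0.21 85 rad [-12.2  10.5  13.1] off [-7.3  8.9 12.6]
0.22 76 rad [-5.1 12.  14.3] off [-6.6  9.9 12.3]
```

The lever stands about 10° past upright and the push is centred (off ≈ 0.6 mm). I'll carry on along the arc.

Emit:
play_rows(
  rows=[
    [0,-0.1,-0.05,0,0,0,0],
    [0,-0.11,-0.04,-0.03,0,0,0],
    [0,-0.1,-0.04,-0.03,0,0,0],
    [0,-0.09,-0.04,-0.05,0,0,0],
    [0,-0.1,-0.03,-0.05,0,0,0],
    [0,-0.08,-0.04,-0.06,0,0,0],
    [0,-0.09,-0.03,-0.07,0,0,0],
    [0,-0.07,-0.04,-0.08,0,0,0],
    [0,-0.07,-0.02,-0.09,0,0,0],
    [0,-0.07,-0.03,-0.09,0,0,0],
    [0,-0.05,-0.02,-0.09,0,0,0],
    [0,-0.05,-0.02,-0.1,0,0,0],
    [0,-0.04,-0.02,-0.11,0,0,0],
  ],
)

```text
time: 16.65
position: [0.5377, 0.0478, 0.1299]
ee_rot: [0.829, -0.56, -0.001, 0.0]
wrist_force: [-0.0, 2.5, 4.8]
gripper_width: 0.0007
gripper_force: 2.4
```

```bash
python3 fold.py 80 85 90
```

```text
[0.5377 0.0478 0.1299] rad -53.2 off 0.6 F [-0.   2.5  4.8] 16.65
[[-0.0, -0.01, -0.07], [-0.03, -0.01, -0.12], [-0.01, -0.01, -0.11]]
```

Emit:
play_rows(
  rows=[
    [0,0,0,-0.1,0,0,0],
    [0,0,0,-0.1,0,0,0],
    [0,0,0,-0.08,0,0,0],
    [0,0,0,0,0,0,0],
  ],
)

```text
time: 17.05
position: [0.5371, 0.0472, 0.1154]
ee_rot: [0.828, -0.56, -0.001, 0.001]
wrist_force: [0.7, -0.9, 0.2]
gripper_width: -0.0
gripper_force: 0.0
```

```bash
python3 feel.py; python3 fold.py 90
```

```text
Fn [-0.8  -0.25  0.03  1.11] mean 0.02 Frad -0.32 Fz 0.26 Mz -0.002
[0.5387 0.0478 0.1163] rad -52.3 off 0.3 F [ 0.3 -1.1  0.2] 17.25
[[-0.06, -0.03, -0.03]]
```

Emit:
play_rows(
  rows=[
    [0,0,0,-0.03,0,0,0],
    [0,0,0,-0.03,0,0,0],
    [0,0,0,0,0,0,0],
  ],
)

```text
time: 17.55
position: [0.5389, 0.0479, 0.1139]
ee_rot: [0.829, -0.56, -0.0, -0.0]
wrist_force: [-1.7, -0.6, 5.8]
gripper_width: 0.0006
gripper_force: 3.1
```

```bash
python3 fold.py 90;  python3 - <<'E'
from h import *
_,D,C=cap('scene')
A=np.array([.5872,.0672]);a=np.radians(22.1);u=-np.array([np.cos(a),np.sin(a)]);n=np.array([-u[1],u[0]])
U,V=np.meshgrid(np.arange(190,310),np.arange(120,270));W=world(C,D,U.ravel(),V.ravel())
R=(W[:,:2]-A)@np.array([u,n]).T*1e3
for r in range(10,100,8):
    k=(R[:,0]>r)&(R[:,0]<r+8)&(abs(R[:,1])<10)&(W[:,2]>.108)
    if k.sum()>2: print(r,k.sum(),np.percentile(W[k,2],[10,50,80,95]).round(4))
E
```

```text
[0.5389 0.0479 0.1139] rad -52.0 off 0.3 F [-1.7 -0.6  5.8] 17.55
[[-0.06, -0.03, 0.02]]
10 349 [0.258  0.2859 0.305  0.3123]
18 122 [0.1342 0.3149 0.3221 0.3257]
26 52 [0.1314 0.1355 0.2218 0.315 ]
34 150 [0.1344 0.1747 0.1883 0.1984]
42 112 [0.1353 0.1482 0.1597 0.1661]
50 19 [0.1297 0.1417 0.1545 0.1635]
58 5 [0.1277 0.1313 0.1448 0.1796]
66 8 [0.1266 0.1319 0.1354 0.1366]
74 16 [0.1315 0.1344 0.1351 0.1359]
82 8 [0.1314 0.1336 0.1345 0.1353]
```

Emit:
play_rows(
  rows=[
    [0,0,0,-0.03,0,0,0],
    [0,0,0,-0.02,0,0,0],
    [0,0,0,0,0,0,0],
  ],
)

```text
time: 17.9
position: [0.5391, 0.0475, 0.1131]
ee_rot: [0.828, -0.56, -0.0, -0.001]
wrist_force: [-9.6, 0.6, 27.5]
gripper_width: 0.0007
gripper_force: 13.7
```

```bash
python3 feel.py; python3 fold.py 90
```

```text
Fn [-3.3  -4.24 -4.33 -4.33] mean -4.05 Frad 8.76 Fz 27.87 Mz 0.036
[0.539  0.0475 0.1131] rad -52.0 off -0.1 F [-9.7  0.8 27.8] 18.1
[[-0.06, -0.02, 0.04]]
```

The lever is against its stop (28 N). I'll retract straight up and check.

Emit:
play_rows(
  rows=[
    [0,0,0,0.05,0,0,0],
    [0,0,0,0.2,0,0,0],
    [0,0,0,0.7,0,0,0],
    [0,0,0,0.8,0,0,0],
    [0,-0.4,-0.6,0.4,0,0,0],
    [0,-0.4,-0.7,0,0,0,0],
    [0,-0.4,-0.7,0,0,0,0],
    [0,-0.4,-0.7,0,0,0,0],
    [0,-0.4,-0.7,0,0,0,0],
    [0,0,-0.5,0,0,0,0],
    [0,0,0,0,0,0,0],
  ],
)

```text
time: 19.2
position: [0.438, -0.1504, 0.2193]
ee_rot: [0.827, -0.562, 0.001, -0.001]
wrist_force: [0.2, -0.2, 0.6]
gripper_width: 0.0009
gripper_force: 0.0
```

Run:
```python
from h import *
A=np.array([.5872,.0672])
a,_,_=cap('scene');b,D,C=cap('top')
U,V=np.meshgrid(np.arange(190,260),np.arange(140,230));W=world(C,D,U.ravel(),V.ravel())
Q=W[(W[:,2]>.118)&(W[:,2]<.2)];r=np.hypot(*(Q[:,:2]-A).T);Q=Q[(r>.03)&(r<.1)]
c=Q[:,:2].mean(0)-A;vx=cv2.fitLine(Q[:,:2].astype(np.float32),2,0,.01,.01).ravel()
print(len(Q),'centre az',np.degrees(np.arctan2(c[1],c[0]))%360,'line',np.degrees(np.arctan2(vx[1],vx[0]))%180)
r=np.hypot(*(Q[:,:2]-A).T);print('slope deg',np.degrees(np.arctan(np.polyfit(r,Q[:,2],1)[0])),'z',np.median(Q[:,2]),status.state()['time'])
save('a5.png',np.hstack([cv2.resize(a[140:310,160:330],(400,400),interpolation=2),cv2.convertScaleAbs(cv2.resize(b[100:250,150:300],(400,400),interpolation=2),alpha=1.8)]))
```

```text
426 centre az 201.29171719856066 line 21.22376
slope deg -0.2736396358395699 z 0.13547790961314798 19.3
```

View pics/a5.png

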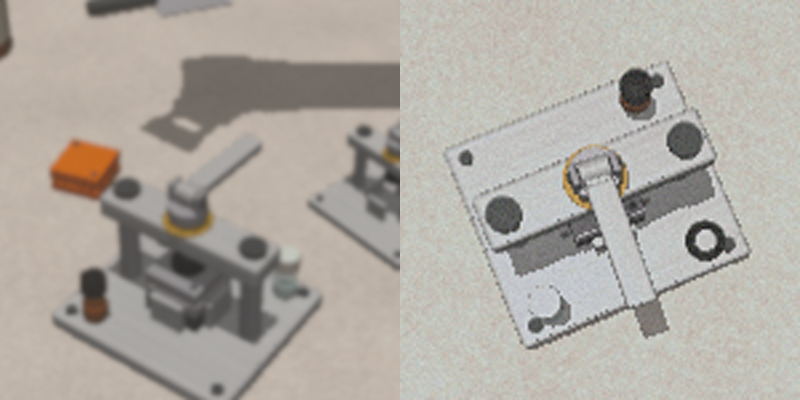

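The picture shows the lever flat, from (597,160) to (640,300) in the right half. Its slope is about 0° and its azimuth 201.3°, so the bolt did not turn back. The vials, the ring and the cell are in place, so I'm handing in.

```bash
python3 -c "
from cell import manip
print(manip.sign_off())"
```

```text
the job is handed in; nothing more can be done
None
```

The bolt is snug on the cell (about 0.3 N m, 5.5–6 N at the lever tip), the lever is folded over flat against its stop, the cell, vials and ring are in place, and the job was handed in at about 19 s.

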